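# Set the polariser ring of the vial viewer

## Robot

A 7-joint arm with a two-finger parallel gripper is mounted at the origin on the work surface. World frame = base frame: x ahead of the robot, y to its left, z up, the work surface at z = 0. Lengths are in m, angles in rad, forces in N, time in s.
With the tool pointing down it reaches from about 0.4 to 0.875 m from the base axis. Payload 19.3 kg.
Tool frame: the origin (TCP) lies at the very end of the fingers, on their centre line; the grasp point (between the pads) lies 19 mm behind it; z points along the fingers, y is the direction in which the jaws open and shut (so a half turn about z gives the same grasp; the last joint's range is limited). The gripper opens to 85 mm and grips with 20 to 120 N. Pads are 22 mm wide; open, the fingers measure 114 mm over their backs; the gripper's body (76 mm by 85 mm) begins 54 mm behind the grasp point. The pads swing forward as they close: fully open they stand 13 mm farther back than shut.
Start: joints at [-1.193, 0.521, -0.036, 1.599, 0.021, 1.021, -0.113], TCP at [0.271, 0.563, 0.231] pointing down, gripper open.
Joint ranges: [-2.91, 2.91], [-0.3, 2.13], [-1.5, 1.42], [0.17, 2.43], [-1.26, 4.41], [0.16, 1.93], [-2.52, 2.52]. Speed limits (rad/s): [1.89, 1.89, 2.39, 2.39, 3.01, 3.01, 3.01].

## Interface

Orientations are given as [roll, pitch, yaw] about the fixed x, y, z axes, in that order (R = Rz(yaw) Ry(pitch) Rx(roll)).
In Python, from workcell import telemetry, imaging, ticket gives the robot as it stands.
- The arm moves only by the tool carry_out, never from a script. Its argument "series" is a list of rows, each a list of 7 numbers: the shift along the tool's x, y, z in m, then the turn, a rotation vector about the tool's x, y, z in rad, then the closure in counts, from 0 (fully open) to 255 (shut). In form: [[tx, ty, tz, ax, ay, az, jaw], ...]. A call has 1 to 10 rows; each row is the pose to reach, as a shift and turn from the pose commanded when the call began, along the tool's axes at that moment; what a row does not reach only later rows make up. A row lasts 1/8 s, in which the tool goes at most 62.5 mm and 10.7 degrees, less where a joint would pass 70% of its speed; a pose out of reach is approached as far as the arm can. A call with a gripper value outside its range is refused whole. The fingers move at their own pace and stop on an object; "force" is the grip in N (left out, the last holds). Time passes only in rows, so rows that repeat a pose let the fingers close. It gives the time, the measured TCP pose, the force and the opening at its end, in the units of the state.
- telemetry.observe(): the state, without advancing time (a new reading comes with each control period).
- imaging.grab_frame(name): name is "scene" or "top" or "wrist"; returns (picture, depth): 400x640x3 uint8, blue, green, red; 400x640 float32, m along the optical axis (not along the pixel's ray), 0 where there is no reading.
- imaging.camera_info(name): a dict with "mtx" (3x3 intrinsics, pixels), "extrinsics" (4x4, takes a point from camera to world coordinates); the wrist camera has in their place "hand_eye" (4x4, takes a point from camera to tool coordinates, whose origin is the TCP and whose axes are the flange's). Camera axes: x right, y down, z forward; pixel columns grow to the right and rows downward; lengths in m; the calibration is good to about 2 mm. A picture is of the moment at which its call begins: read the wrist's pose just before it. camera_info takes no time and is no camera call.
- ticket.job_done(): hands the job in, once; it reports no verdict.
The state is a dict: "clock": time; "qpos": joint angles; "qd": joint speeds; "joint_efforts": joint torques, N m; "position": TCP position; "tool_rot": TCP orientation; "force": force on the tool from outside, world axes, zero at the start; "moment": the same for the moment, N m; "grip_width": finger opening in m.
Only numpy, scipy, OpenCV 4.12 (cv2) and the standard library are available. Lean on these libraries where they do the work, as an engineer would, in place of code of your own. Each camera call takes 0.05 s, during which the arm holds its last target.

## Task

Get the polarised-light vial viewer ready for inspecting the vial on its stage: press its green lamp button all the way in and let it go, then push the blue lever of the polariser ring round until its pointer stands at the middle of the red index clip on the scale. Push with a fingertip or the outside of the fingers, without gripping the lever, and leave the vial on the stage and everything else on the bench where it stands.

Things in the scene. Friction and masses are not known exactly. Their poses are not given: they have to be found in the camera images.
- viewer: The viewer: white enamelled box fixed to the bench, 280 mm deep (x, -130 at its front to +150), 260 mm wide (y, +-130), deck 70 mm above the bench. Origin on the bench under the ring's axis; its own -x is its front, which faces the robot (yaw varies by 0.4 rad either way), +y its left as the robot sees it, z up.
- ring_axis (a point): Point on the vertical axis of polariser ring and scale, at the top of the dial plate (72 mm above the bench): a round light-grey plate on the deck, radius 113 mm, with black scale ticks every 6 degrees across its front. In its middle is the round lit stage, radius 34 mm, top 87 mm above the bench.
- column_foot (a point): Foot of the viewer's 14 mm steel column on the deck's rear left corner (viewer x +125, y +100 mm). The column's top is 245 mm above the bench; from it the black analyser lens, 96 mm across, 210 to 232 mm above the bench, is swung aside to the rear left, its centre 165 mm from the column (viewer x +242, y +217 mm). Fixed; keep clear of it.
- polariser (a joint): Angle of the polariser ring (black, knurled, radius 52 mm) with its lever, rad: 0 when the lever points to the viewer's front (-x), positive anticlockwise seen from above (lever towards the viewer's -y); stops at -1.26 and +1.26. Stiff (about 0.15 N m, 2 N at the tab); it stays where it is left, without springing back or coasting.
- pointer_tip (a point): Tip of the lever's thin black pointer, just above the dial plate, 98 mm from the ring axis, straight out beyond the tab; turns with the lever. Its own -x axis points outward along the lever.
- tab_centre (a point): Centre of the blue upright finger tab on the lever, 75 mm from the ring axis and 97 mm above the bench. The tab is 18 mm long (along the lever), 12 mm thick (across it) and stands from 82 to 112 mm above the bench; turns with the lever. Push on its flat side; squeezing both of its halves (left polariser_c2, right polariser_c3) counts as gripping.
- index_clip: Red index clip clamped on the rim of the scale, fixed: 12 mm wide along the scale, 102 to 118 mm from the ring axis, top 79 mm above the bench, white line along its middle. Its origin lies on the ring axis at the top of the dial plate and its own -x axis points outward through its middle. It always stands at a larger joint angle than the lever's start.
- clip_mark (a point): Middle of the clip's inner end, 102 mm from the ring axis: where the pointer shall stand.
- lamp_button (a joint): Travel of the lamp button in m: 0 out, 0.006 fully pressed (downward). It springs back; fully in takes about 5 N.
- lamp_button_top (a point): Centre of the top of the green lamp button (28 mm across, in a black collar 44 mm across) at the front left corner of the deck, 88 mm above the bench when out; the collar's top is at 82 mm.
- stage_vial: Loose amber vial, 25 mm across, 48 mm high, blue cap, standing in the middle of the lit stage (its top at 135 mm above the bench). Origin at the centre of its underside. To be left alone.
- vial_b: Loose clear vial, 25 mm across, 48 mm high, red cap, standing on the bench right of the viewer. Leave alone.
- vial_c: Loose amber vial, 25 mm across, 48 mm high, yellow cap, standing on the bench left of the viewer. Leave alone.
- carton: Loose white medicine carton with a blue band, 40 x 55 x 85 mm high, left of the viewer towards its rear. Leave alone.
- syringe: Loose capped syringe lying on the bench, 160 mm long, 36 mm over its flange, right of the viewer. Leave alone.
- alcohol_bottle: White bottle with red cap and band, 72 mm across, 187 mm high, far left. Leave alone.
- handrub_bottle: Green pump bottle, 50 x 75 mm, 166 mm high, far right. Leave alone.

How it is judged:
On the way, in this order (a step that is already met when the one before it is completed fails the run):
1. the lamp button is pressed in (value of joint lamp_button above 0.0045 m), for 0.05 s.
2. the lever's pointer stands at the red clip (angle between the x axis of pointer_tip and the x axis of index_clip, either way round below 0.06 rad), for 0.2 s.
At the end, for the whole second after the job is handed in: The lever's pointer stands within the width of the red clip (within 0.06 rad, 3.4 degrees or 6 mm, of its middle) and at rest, the lamp button is out again, and the vial stands upright on the stage where it was (angle between the x axis of pointer_tip and the x axis of index_clip, either way round below 0.06 rad and velocity of joint polariser between -0.03 and 0.03 rad/s and value of joint lamp_button below 0.002 m and horizontal distance between ring_axis and stage_vial below 0.022 m and angle between stage_vial's own z axis and vertical below 0.15 rad and z of stage_vial in the frame of viewer between 0.083 and 0.091 m); the robot touches nothing.
It fails at once if the lever is gripped between the fingers (contact force between the fingers and polariser_c2 above 3 N and contact force between the fingers and polariser_c3 above 3 N).
It fails at once if the vial on the stage is moved (over 10 mm), lifted or tipped (distance of stage_vial from where it was at the start of the episode above 0.01 m or angle between stage_vial's own z axis and vertical above 0.3 rad).
It fails at once if a bystander on the bench is moved (over 20 mm), lifted or tipped (distance of any of vial_b, vial_c, carton, syringe, alcohol_bottle, handrub_bottle from where it was at the start of the episode above 0.02 m or angle between any of vial_b, vial_c, carton, syringe, alcohol_bottle, handrub_bottle's own z axis and vertical above 0.4 rad).
It also fails if it takes over 48 s, if anything falls off the work surface, if the arm or the gripper's body presses on something with over 40 N, if the wrist force passes 120 N, or if a joint passes its speed limit or range.

## Working session

There is one attempt and no reset: what is moved stays moved. The work goes in short steps, Python scripts to look and compute and a tool call to move; the robot and the scene stay as the last step left them, time stands still between calls to the robot, and variables do not carry over. Pictures are saved under pics/ and viewed, and the job is handed in when it is done.

Besides the shell and the picture viewer there is one more tool, called after "Emit:" by a JSON object that holds its "name" and its "arguments", one argument or row to a line. carry_out: Moves the arm, as the interface text tells. Its arguments: {"type":"object","properties":{"series":{"type":"array"},"force":{"type":"number"}},"required":["series"]}

```bash
mkdir -p pics; ls
python3 - <<'E'
from workcell import telemetry, imaging
import cv2,numpy as np
s=telemetry.observe();print(s)
for n in("scene","top"):
    p,d=imaging.grab_frame(n);cv2.imwrite(f"pics/{n}0.png",p);np.save(f"pics/{n}0.npy",d);i=imaging.camera_info(n);print(n,i)
print(imaging.camera_info("wrist"))
E
```

```text
pics
{'clock': 0.0, 'qpos': array([-1.1932081 ,  0.52201815, -0.03630365,  1.6000109 ,  0.02119722,
        1.02112147, -0.11278289]), 'qd': array([-0.00088112,  0.00078749, -0.00217471, -0.00030631,  0.00014172,
        0.00136037,  0.00055612]), 'joint_efforts': array([-1.75383630e-03, -9.27115917e+01,  1.97867543e+00, -3.69941711e+01,
        1.76459318e-02,  8.20100162e-03, -8.01709291e-06]), 'position': array([0.27050319, 0.5630422 , 0.23072239]), 'tool_rot': array([-3.14042345e+00,  9.44485453e-05,  2.69378963e+00]), 'force': array([-0.15231384, -0.01201716, -0.97941309]), 'moment': array([-0.01684   ,  0.02428028,  0.01769186]), 'grip_width': 0.08550472102081334}
scene {'mtx': array([[402.47422702,   0.        , 311.10215049],
       [  0.        , 402.47422702, 204.39631349],
       [  0.        ,   0.        ,   1.        ]]), 'extrinsics': array([[ 0.34853177,  0.46994338, -0.810974  ,  1.49261139],
       [ 0.93709049, -0.19286904,  0.29096898, -0.33723978],
       [-0.01967283, -0.86136796, -0.50760046,  0.66161922],
       [ 0.        ,  0.        ,  0.        ,  1.     
[... 251 characters left out ...]
      [-0.99964232, -0.02575006,  0.00722308,  0.00530079],
       [-0.00415019, -0.11744912, -0.99307023,  1.26695046],
       [ 0.        ,  0.        ,  0.        ,  1.        ]])}
{'mtx': array([[302.08620881,   0.        , 323.2620836 ],
       [  0.        , 302.08620881, 195.31204782],
       [  0.        ,   0.        ,   1.        ]]), 'hand_eye': array([[-4.33936245e-04, -9.60880003e-01, -2.76964675e-01,
         7.12683282e-02],
       [ 9.99999896e-01, -3.77297313e-04, -2.57790119e-04,
         3.53820179e-05],
       [ 1.43207342e-04, -2.76964758e-01,  9.60880067e-01,
        -1.43043714e-01],
       [ 0.00000000e+00,  0.00000000e+00,  0.00000000e+00,
         1.00000000e+00]])}
```

View pics/top0.png

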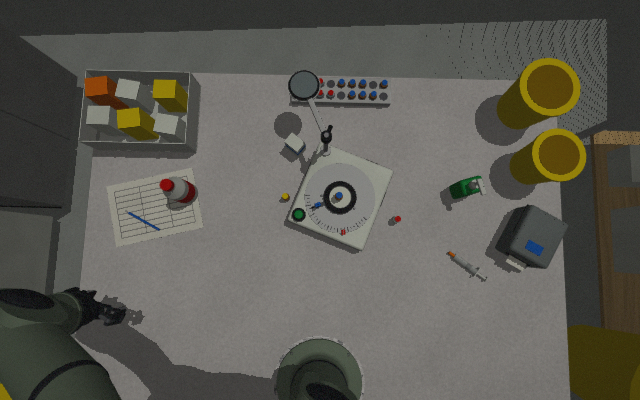

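View pics/scene0.png

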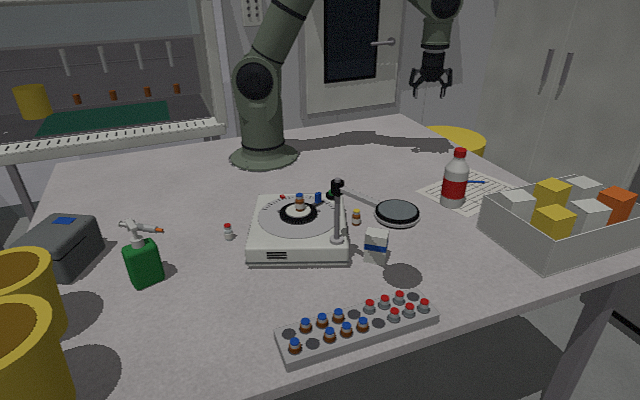

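Run:
```python
import cv2
p=cv2.imread("pics/top0.png")
cv2.imwrite("pics/top0c.png",cv2.resize(p[80:230,230:430],None,fx=4,fy=4,interpolation=cv2.INTER_CUBIC))
```

```text
(no output)
```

View pics/top0c.png

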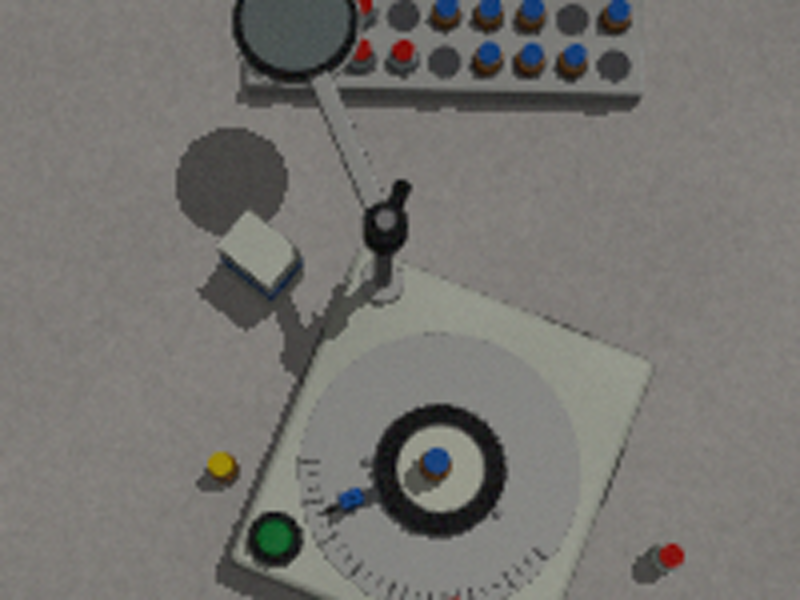

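```bash
cat > h.py <<'E'
import numpy as np,cv2
from workcell import telemetry, imaging
from scipy.spatial.transform import Rotation as R
def ray(u,v,z,K,T):
    r=T[:3,:3]@np.linalg.inv(K)@np.array([u,v,1.]);o=T[:3,3];return o+r*(z-o[2])/r[2]
def proj(P,K,T):
    c=T[:3,:3].T@(np.asarray(P)-T[:3,3]);q=K@c;return q[:2]/q[2]
def top():
    i=imaging.camera_info("top");return i["mtx"],i["extrinsics"]
E
python3 - <<'E'
from h import *
K,T=top()
p=cv2.imread("pics/top0.png");h=cv2.cvtColor(p,cv2.COLOR_BGR2HSV)
def cen(m,box):
    x0,y0,x1,y1=box;ys,xs=np.nonzero(m[y0:y1,x0:x1]);return xs.mean()+x0,ys.mean()+y0,len(xs)
H,S,V=h[...,0],h[...,1],h[...,2]
g=cen((H>40)&(H<85)&(S>100),(285,200,312,228));
b=cen((H>95)&(H<130)&(S>100),(308,196,328,213));
r=cen(((H<10)|(H>170))&(S>100),(330,224,360,242))
k=cen((V<60),(320,175,360,218))
print(g,b,r,k)
B=ray(g[0],g[1],.088,K,T);Tb=ray(b[0],b[1],.105,K,T);C=ray(r[0],r[1],.078,K,T);print(B,Tb,C)
cv2.imwrite("pics/c2.png",cv2.resize(p[170:260,280:400],None,fx=6,fy=6,interpolation=cv2.INTER_CUBIC))
# corners of deck guess from crop
for c in [(655,365),(395,262)]: print(ray(230+c[0]/4,80+c[1]/4,.07,K,T))
E
```

```text
(np.float64(298.07042253521126), np.float64(213.8732394366197), 71) (np.float64(317.7307692307692), np.float64(204.26923076923077), 26) (np.float64(342.94736842105266), np.float64(231.73684210526315), 19) (np.float64(338.7484008528785), np.float64(197.64605543710022), 469)
[0.53076343 0.07699442 0.088     ] [0.56067233 0.01614006 0.105     ] [ 0.47909888 -0.06499472  0.078     ]
[ 0.67781677 -0.22511095  0.07      ]
[ 0.75741855 -0.01416077  0.07      ]
```

View pics/c2.png

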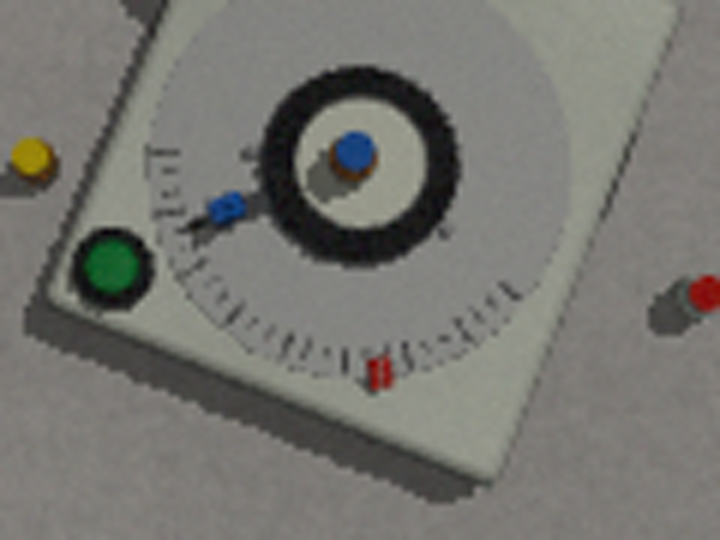

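Run:
```python
from h import *
K,T=top()
f=lambda u,v,z: ray(280+u/6-.4,170+v/6-.4,z,K,T)
A=f(360,167,.085);print("axis",A, "stage",f(361,164,.087))
B=f(112,265,.088);tab=f(227,207,.105);tip=f(182,229,.075);clip=f(380,374,.078)
for n,P in (("B",B),("tab",tab),("tip",tip),("clip",clip)):
    d=P-A;print(n,P,np.hypot(*d[:2]),np.arctan2(d[1],d[0]))
fl=f(47,295,.07);fr=f(492,484,.07);rr=f(682,5,.07)
print(fl,fr,rr); e=fl-fr;print("yaw",np.arctan2(e[1],e[0])-np.pi/2,np.linalg.norm(e)); e=rr-fr;print(np.arctan2(e[1],e[0]),np.linalg.norm(e))
s=telemetry.observe()
M=R.from_euler('xyz',s['tool_rot']).as_matrix();print(M.round(3))
```

```text
axis [ 0.58639844 -0.0520032   0.085     ] stage [ 0.58773286 -0.0523989   0.087     ]
B [0.53111389 0.07639134 0.088     ] 0.13979105848503817 1.9773865454221604
tab [0.56117502 0.01707375 0.105     ] 0.0735380623868341 1.9209030971548515
tip [0.55227143 0.04082748 0.075     ] 0.09890494462940956 1.923086840471942
clip [ 0.47848286 -0.06496231  0.078     ] 0.10869089687279661 -3.0220793180238856
[0.51586405 0.11132166 0.07      ] [ 0.4229375 -0.125081   0.07     ] [ 0.68044943 -0.2235495   0.07      ]
yaw -0.3745317291154666 0.2540109497790664
-0.3652287402962685 0.2756962793483951
[[-0.901  0.433 -0.   ]
 [ 0.433  0.901 -0.001]
 [-0.    -0.001 -1.   ]]
```

Emit:
{"name": "carry_out", "arguments": {
  "series": [
    [-0.04,-0.03,0,0,0,0.07,255],
    [-0.085,-0.062,0,0,0,0.15,255],
    [-0.13,-0.095,0,0,0,0.23,255],
    [-0.175,-0.128,0,0,0,0.31,255],
    [-0.22,-0.16,0,0,0,0.39,255],
    [-0.265,-0.194,0,0,0,0.47,255],
    [-0.31,-0.227,0,0,0,0.55,255],
    [-0.355,-0.26,0,0,0,0.63,255],
    [-0.4,-0.292,0,0,0,0.71,255],
    [-0.43,-0.314,0.01,0,0,0.77,255]
  ],
  "force": 40
}}

```text
clock: 1.35
position: [0.5233, 0.0917, 0.2216]
tool_rot: [3.141, 0.0, 1.92]
force: [0.7, 1.0, -0.3]
grip_width: 0.0
```

```bash
cat >> h.py <<'E'
def wrist(name):
    s=telemetry.observe();p,d=imaging.grab_frame("wrist");i=imaging.camera_info("wrist")
    T=np.eye(4);T[:3,:3]=R.from_euler('xyz',s['tool_rot']).as_matrix();T[:3,3]=s['position']
    T=T@i["hand_eye"];cv2.imwrite(f"pics/{name}.png",p);np.savez(f"pics/{name}.npz",K=i["mtx"],T=T,d=d)
    return s,p,d,i["mtx"],T
def mv(P,yaw):
    s=telemetry.observe();M=R.from_euler('xyz',s['tool_rot']).as_matrix()
    print(s['position'].round(4),s['tool_rot'].round(3),"shift",(M.T@(np.array(P)-s['position'])).round(4),"az",round(-(yaw-s['tool_rot'][2]),3))
E
python3 - <<'E'
from h import *
s,p,d,K,T=wrist("w1");print(s['qpos'].round(2),s['position'])
E
```

```text
[-0.49  0.4   0.27  1.87 -0.13  0.89  0.19] [0.52332975 0.0917113  0.2215794 ]
```

View pics/w1.png

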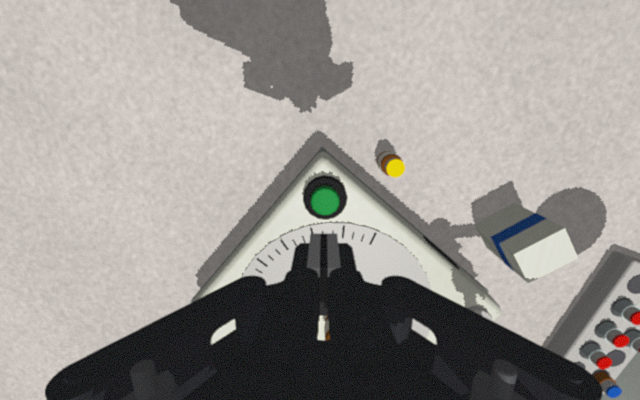

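Run:
```python
from h import *
z=np.load("pics/w1.npz");print(ray(324.5,201,.088,z['K'],z['T']))
mv((.531,.0766,.095),1.92)
```

```text
[0.5288372  0.07828246 0.088     ]
[0.5242 0.0876 0.2202] [-3.141e+00  2.000e-03  1.913e+00] shift [-0.0123  0.0028  0.1252] az -0.007
```

Emit:
{"name": "carry_out", "arguments": {
  "series": [
    [-0.006,0.002,0.04,0,0,0,255],
    [-0.01,0.003,0.085,0,0,0,255],
    [-0.011,0.003,0.115,0,0,0,255],
    [-0.011,0.003,0.12,0,0,0,255],
    [-0.011,0.003,0.12,0,0,0,255]
  ]
}}

```text
clock: 2.02
position: [0.5291, 0.0849, 0.1018]
tool_rot: [3.141, 0.0, 1.924]
force: [-0.1, -0.3, 0.3]
grip_width: 0.0
```

Run:
```python
from h import *
mv((.530,.0775,.083),1.922)
s,p,d,K,T=wrist("w2");print(s['force'])
mv((.530,.0775,.083),1.922)
```

```text
[0.5291 0.0849 0.1018] [3.141 0.    1.924] shift [-0.0073 -0.0017  0.0189] az 0.002
[-0.09952885 -0.28819782  0.33113041]
[0.5294 0.085  0.1023] [3.14  0.    1.924] shift [-0.0073 -0.0021  0.0193] az 0.002
```

View pics/w2.png

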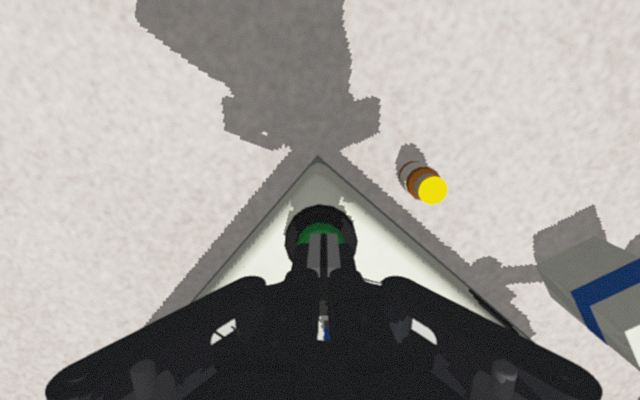

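Emit:
{"name": "carry_out", "arguments": {
  "series": [
    [-0.007,-0.002,0.008,0,0,0,255],
    [-0.007,-0.002,0.013,0,0,0,255],
    [-0.007,-0.002,0.016,0,0,0,255],
    [-0.007,-0.002,0.018,0,0,0,255],
    [-0.007,-0.002,0.0195,0,0,0,255],
    [-0.007,-0.002,0.0195,0,0,0,255]
  ]
}}

```text
clock: 2.82
position: [0.5301, 0.0771, 0.0848]
tool_rot: [3.139, -0.0, 1.923]
force: [-19.3, -6.2, 73.3]
grip_width: -0.0
```

Emit:
{"name": "carry_out", "arguments": {
  "series": [
    [0,0,-0.0015,0,0,0,255],
    [0,0,-0.0015,0,0,0,255]
  ]
}}

```text
clock: 3.08
position: [0.53, 0.0771, 0.0853]
tool_rot: [3.14, 0.0, 1.923]
force: [-11.4, -5.1, 47.1]
grip_width: -0.0003
```

Emit:
{"name": "carry_out", "arguments": {
  "series": [
    [0,0,-0.001,0,0,0,255],
    [0,0,-0.001,0,0,0,255]
  ]
}}

```text
clock: 3.32
position: [0.5299, 0.0771, 0.0856]
tool_rot: [3.14, 0.0, 1.923]
force: [-6.9, -5.4, 31.3]
grip_width: 0.0
```

Emit:
{"name": "carry_out", "arguments": {
  "series": [
    [0,0,-0.001,0,0,0,255],
    [0,0,-0.001,0,0,0,255]
  ]
}}

```text
clock: 3.58
position: [0.5298, 0.0771, 0.0859]
tool_rot: [3.141, 0.0, 1.923]
force: [-3.1, -4.3, 16.0]
grip_width: 0.0003
```

Emit:
{"name": "carry_out", "arguments": {
  "series": [
    [0,0,-0.001,0,0,0,255],
    [0,0,-0.001,0,0,0,255]
  ]
}}

```text
clock: 3.82
position: [0.5297, 0.0773, 0.0865]
tool_rot: [3.141, 0.0, 1.923]
force: [0.5, -3.1, 3.9]
grip_width: 0.0001
```

Emit:
{"name": "carry_out", "arguments": {
  "series": [
    [0,0,-0.002,0,0,0,255],
    [0,0,-0.002,0,0,0,255]
  ]
}}

```text
clock: 4.08
position: [0.5295, 0.0776, 0.0884]
tool_rot: [3.141, 0.0, 1.924]
force: [0.6, -1.7, 3.7]
grip_width: -0.0001
```

Emit:
{"name": "carry_out", "arguments": {
  "series": [
    [0,0,-0.002,0,0,0,255],
    [0,0,-0.002,0,0,0,255]
  ]
}}

```text
clock: 4.32
position: [0.5294, 0.0777, 0.0904]
tool_rot: [3.141, -0.0, 1.924]
force: [1.0, -0.2, 2.3]
grip_width: 0.0005
```

Run:
```python
from h import *
mv((.5957,.0343,.160),1.922)
```

```text
[0.5294 0.0777 0.0904] [ 3.141 -0.     1.924] shift [-0.0637  0.0472 -0.0696] az 0.002
```

Emit:
{"name": "carry_out", "arguments": {
  "series": [
    [0,0,-0.03,0,0,0,255],
    [0,0,-0.07,0,0,0,255],
    [-0.02,0.015,-0.07,0,0,0,255],
    [-0.045,0.033,-0.07,0,0,0,255],
    [-0.064,0.047,-0.07,0,0,0,255],
    [-0.064,0.047,-0.07,0,0,0,255],
    [-0.064,0.047,-0.07,0,0,0,255]
  ]
}}

```text
clock: 5.2
position: [0.5948, 0.0344, 0.1599]
tool_rot: [-3.141, -0.001, 1.924]
force: [-0.5, -0.1, 0.2]
grip_width: 0.0
```

Run:
```python
from h import *
s,p,d,K,T=wrist("w3");print(s['position'],s['tool_rot'])
p,d=imaging.grab_frame("top");cv2.imwrite("pics/t3.png",cv2.resize(p[150:260,260:420],None,fx=5,fy=5,interpolation=cv2.INTER_CUBIC))
```

```text
[0.59484754 0.03435857 0.15991066] [-3.14056880e+00 -6.72915888e-04  1.92418093e+00]
```

View pics/w3.png

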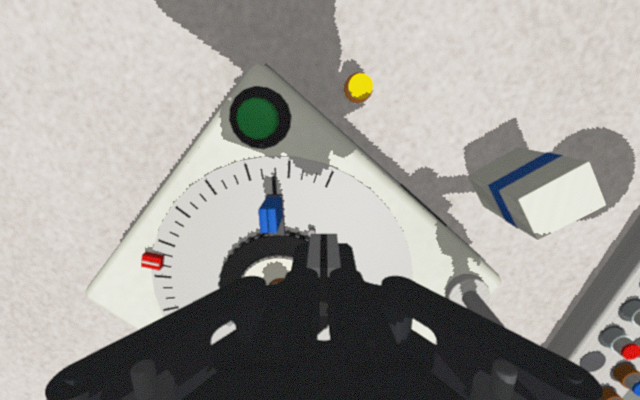

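View pics/t3.png

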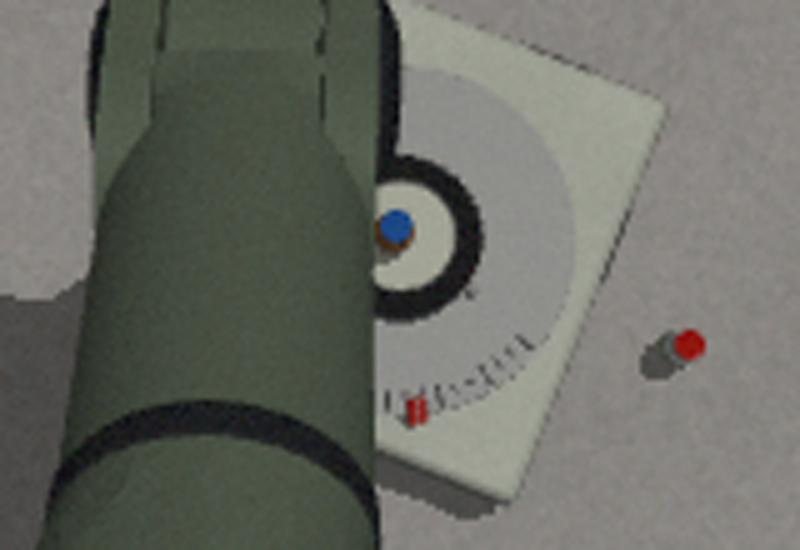

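Run:
```python
from h import *
z=np.load("pics/w3.npz");K,T=z['K'],z['T']
p=cv2.imread("pics/w3.png");cv2.imwrite("pics/w3c.png",cv2.resize(p[150:310,130:330],None,fx=4,fy=4,interpolation=cv2.INTER_CUBIC))
A=np.array([.5868,-.052])
for n,u,v,h in(("tip",274,178,.075),("clip",152,261.5,.079),("tabtop",271.5,206,.112),("btn",258,118,.088)):
    P=ray(u,v,h,K,T);d=P[:2]-A;print(n,P,np.hypot(*d),np.arctan2(d[1],d[0]))
```

```text
tip [0.55175196 0.0390047  0.075     ] 0.09752036177250223 1.9384126777342532
clip [ 0.47903038 -0.06199354  0.079     ] 0.1082319783517261 -3.049126473975673
tabtop [0.5589376  0.03028811 0.112     ] 0.0868771920429019 1.8972754753325562
btn [0.5295735  0.07914958 0.088     ] 0.1430911745078042 1.982237127878543
```

View pics/w3c.png

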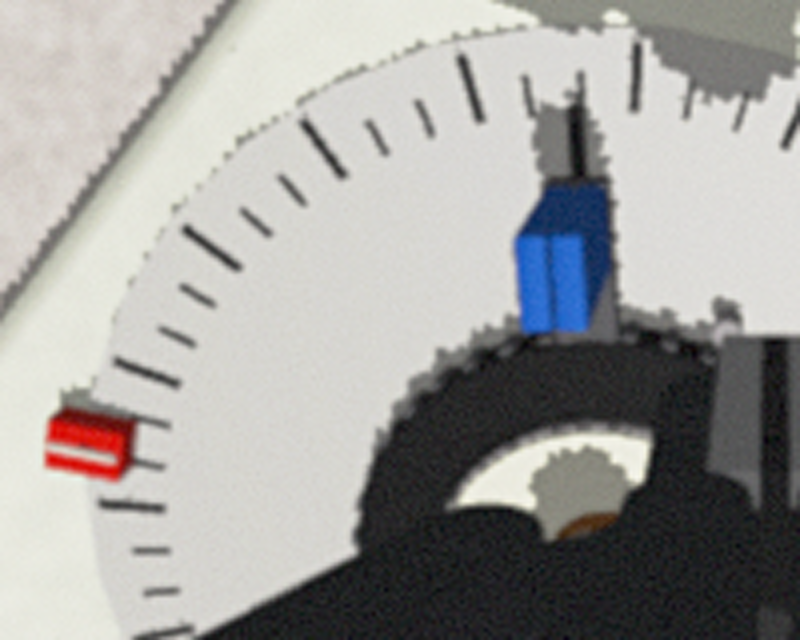

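```bash
cat >> h.py <<'E'
A=np.array([.5868,-.052])
def rows(tg):
    # tg: list of (theta,t,z): tool yaw=theta, r=78, tangential offset -t
    s=telemetry.observe();Q=R.from_euler('xyz',s['tool_rot']);y0=s['tool_rot'][2]
    print(s['position'].round(4),s['tool_rot'].round(3),s['force'].round(1))
    o=[]
    for th,t,z in tg:
        P=np.r_[A+.078*np.array([np.cos(th),np.sin(th)])+t*np.array([np.sin(th),-np.cos(th)]),z]
        sh=Q.inv().apply(P-s['position']);w=(th-y0+np.pi)%(2*np.pi)-np.pi
        o.append([*[round(float(v),4) for v in sh],0,0,round(float(-w),3),255])
    print(o)
E
python3 - <<'E'
from h import *
rows([(1.924,.038,.13),(1.924,.038,.105),(1.924,.038,.096),(1.924,.038,.096)])
E
```

```text
[0.595  0.0345 0.1602] [-3.141e+00 -1.000e-03  1.925e+00] [ 0.5  0.3 -0.5]
[[-0.0004, 0.0004, 0.0302, 0, 0, 0.001, 255], [-0.0004, 0.0004, 0.0552, 0, 0, 0.001, 255], [-0.0004, 0.0004, 0.0642, 0, 0, 0.001, 255], [-0.0004, 0.0004, 0.0642, 0, 0, 0.001, 255]]
```

Emit:
{"name": "carry_out", "arguments": {
  "series": [
    [0,0,0.03,0,0,0,255],
    [0,0,0.05,0,0,0,255],
    [0,0,0.06,0,0,0,255],
    [0,0,0.064,0,0,0,255],
    [0,0,0.064,0,0,0,255]
  ]
}}

```text
clock: 5.92
position: [0.5958, 0.0339, 0.0967]
tool_rot: [3.141, 0.0, 1.924]
force: [0.4, -0.2, -0.5]
grip_width: -0.0001
```

Run:
```python
from h import *
rows([(1.924,.032,.096),(1.924,.026,.096),(1.924,.020,.096)]+[(1.924+.05*k,.020,.096) for k in range(1,8)])
wrist("w4")
```

```text
[0.5958 0.0339 0.0967] [3.141 0.    1.924] [ 0.4 -0.2 -0.5]
[[0.0006, -0.0061, 0.0007, 0, 0, -0.0, 255], [0.0006, -0.0121, 0.0007, 0, 0, -0.0, 255], [0.0006, -0.0181, 0.0007, 0, 0, -0.0, 255], [0.0015, -0.0221, 0.0007, 0, 0, -0.05, 255], [0.0022, -0.026, 0.0007, 0, 0, -0.1, 255], [0.0027, -0.03, 0.0007, 0, 0, -0.15, 255], [0.003, -0.034, 0.0007, 0, 0, -0.2, 255], [0.0031, -0.0381, 0.0007, 0, 0, -0.25, 255], [0.003, -0.0421, 0.0007, 0, 0, -0.3, 255], [0.0027, -0.0461, 0.0007, 0, 0, -0.35, 255]]
```

View pics/w4.png

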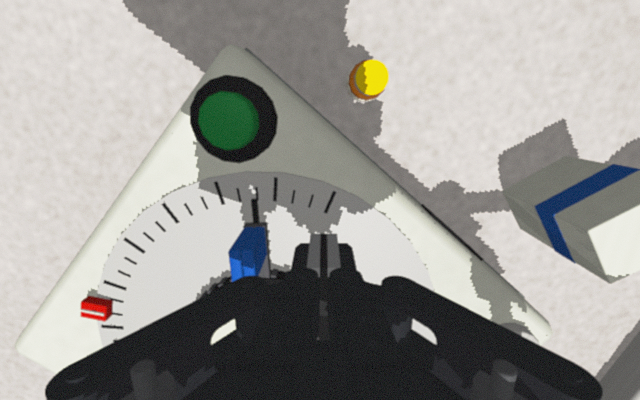

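Emit:
{"name": "carry_out", "arguments": {
  "series": [
    [0.0005,-0.006,0.001,0,0,0,255],
    [0.0005,-0.012,0.001,0,0,0,255],
    [0.0005,-0.018,0.001,0,0,0,255],
    [0.0015,-0.022,0.001,0,0,-0.05,255],
    [0.002,-0.026,0.001,0,0,-0.1,255],
    [0.0025,-0.03,0.001,0,0,-0.15,255],
    [0.003,-0.034,0.001,0,0,-0.2,255],
    [0.003,-0.038,0.001,0,0,-0.25,255],
    [0.003,-0.042,0.001,0,0,-0.3,255],
    [0.0025,-0.046,0.001,0,0,-0.35,255]
  ]
}}

```text
clock: 7.22
position: [0.5517, 0.0202, 0.0956]
tool_rot: [3.141, 0.001, 2.276]
force: [3.0, 1.0, -0.3]
grip_width: -0.0
```

Run:
```python
from h import *
rows([(2.274+.05*k,.020,.096) for k in range(1,11)])
wrist("w5")
```

```text
[0.5517 0.0202 0.0956] [3.141e+00 1.000e-03 2.276e+00] [ 3.   1.  -0.3]
[[0.0011, -0.0039, -0.0004, 0, 0, -0.048, 255], [0.0019, -0.0078, -0.0004, 0, 0, -0.098, 255], [0.0024, -0.0118, -0.0004, 0, 0, -0.148, 255], [0.0027, -0.0158, -0.0004, 0, 0, -0.198, 255], [0.0028, -0.0199, -0.0004, 0, 0, -0.248, 255], [0.0027, -0.0239, -0.0004, 0, 0, -0.298, 255], [0.0024, -0.0279, -0.0004, 0, 0, -0.348, 255], [0.0019, -0.0319, -0.0004, 0, 0, -0.398, 255], [0.0012, -0.0359, -0.0004, 0, 0, -0.448, 255], [0.0003, -0.0398, -0.0004, 0, 0, -0.498, 255]]
```

View pics/w5.png

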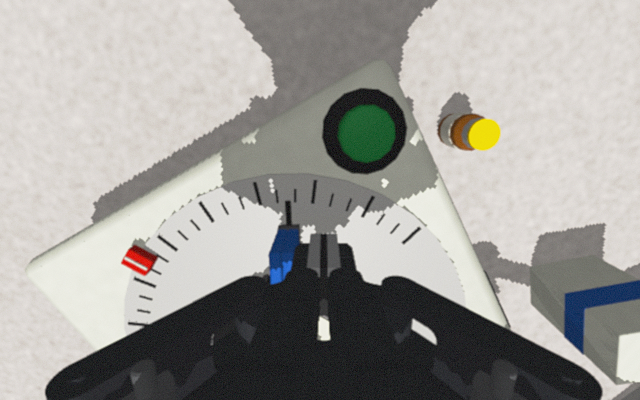

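Emit:
{"name": "carry_out", "arguments": {
  "series": [
    [0.001,-0.004,0,0,0,-0.05,255],
    [0.002,-0.008,0,0,0,-0.1,255],
    [0.0025,-0.012,0,0,0,-0.15,255],
    [0.0027,-0.016,0,0,0,-0.2,255],
    [0.0028,-0.02,0,0,0,-0.25,255],
    [0.0027,-0.024,0,0,0,-0.3,255],
    [0.0024,-0.028,0,0,0,-0.35,255],
    [0.002,-0.032,0,0,0,-0.4,255],
    [0.0012,-0.036,0,0,0,-0.45,255],
    [0.0003,-0.04,0,0,0,-0.5,255]
  ]
}}

```text
clock: 8.52
position: [0.5211, -0.0054, 0.0956]
tool_rot: [3.141, 0.001, 2.775]
force: [1.7, 1.5, -0.6]
grip_width: 0.0
```

Run:
```python
from h import *
rows([(2.776+.05*k,.020,.096) for k in range(1,11)])
wrist("w6")
```

```text
[ 0.5211 -0.0054  0.0956] [3.141e+00 1.000e-03 2.775e+00] [ 1.7  1.5 -0.6]
[[0.0009, -0.004, -0.0004, 0, 0, -0.051, 255], [0.0016, -0.008, -0.0004, 0, 0, -0.101, 255], [0.0021, -0.012, -0.0004, 0, 0, -0.151, 255], [0.0024, -0.016, -0.0005, 0, 0, -0.201, 255], [0.0025, -0.02, -0.0005, 0, 0, -0.251, 255], [0.0024, -0.024, -0.0005, 0, 0, -0.301, 255], [0.0021, -0.028, -0.0005, 0, 0, -0.351, 255], [0.0016, -0.032, -0.0005, 0, 0, -0.401, 255], [0.0009, -0.036, -0.0005, 0, 0, -0.451, 255], [-0.0, -0.0399, -0.0005, 0, 0, -0.501, 255]]
```

View pics/w6.png

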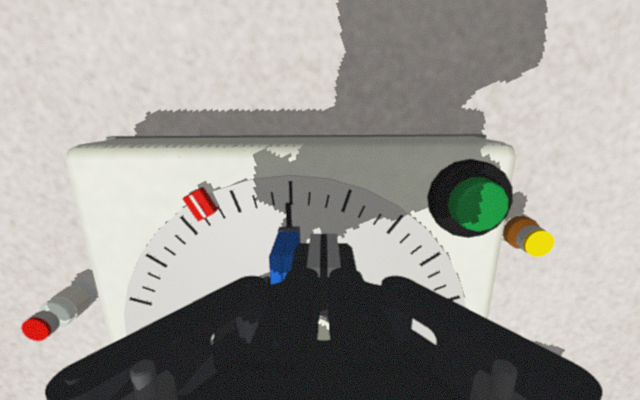

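Run:
```python
from h import *
z=np.load("pics/w6.npz");K,T=z['K'],z['T']
p=cv2.imread("pics/w6.png");cv2.imwrite("pics/w6c.png",cv2.resize(p[160:310,120:320],None,fx=4,fy=4,interpolation=cv2.INTER_CUBIC))
# overlay predicted ticks/angles
for n,u,v,h in(("tip",289.5,206,.075),("clip",199.5,204,.079),):
    P=ray(u,v,h,K,T);d=P[:2]-A;print(n,P,np.hypot(*d),np.arctan2(d[1],d[0])%(2*np.pi))
```

```text
tip [ 0.49766986 -0.01687553  0.075     ] 0.09580141388403161 2.7661995151768717
clip [ 0.47761499 -0.06206364  0.079     ] 0.10964781625491726 3.233503458210291
```

View pics/w6c.png

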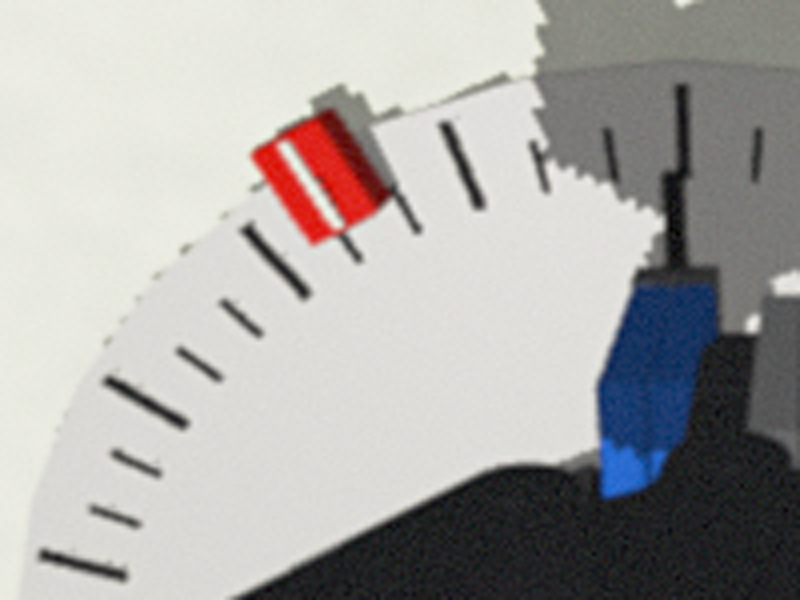

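Emit:
{"name": "carry_out", "arguments": {
  "series": [
    [0.001,-0.004,0,0,0,-0.05,255],
    [0.0016,-0.008,0,0,0,-0.1,255],
    [0.002,-0.012,0,0,0,-0.15,255],
    [0.0024,-0.016,0,0,0,-0.2,255],
    [0.0025,-0.02,0,0,0,-0.25,255],
    [0.0024,-0.024,0,0,0,-0.3,255],
    [0.002,-0.028,0,0,0,-0.35,255],
    [0.0016,-0.032,0,0,0,-0.4,255],
    [0.0013,-0.034,0,0,0,-0.425,255],
    [0.0013,-0.034,0,0,0,-0.425,255]
  ]
}}

```text
clock: 9.82
position: [0.5074, -0.0368, 0.0953]
tool_rot: [-3.142, -0.0, -3.086]
force: [-0.1, -1.1, 0.6]
grip_width: 0.0004
```

Run:
```python
from h import *
s,p,d,K,T=wrist("w7");print(s['position'],s['tool_rot'],s['force'])
cv2.imwrite("pics/w7c.png",cv2.resize(p[160:310,190:390],None,fx=4,fy=4,interpolation=cv2.INTER_CUBIC))
p,d=imaging.grab_frame("top");cv2.imwrite("pics/t7.png",cv2.resize(p[150:260,260:420],None,fx=5,fy=5,interpolation=cv2.INTER_CUBIC))
```

```text
[ 0.50740181 -0.03677535  0.09533812] [-3.14155592e+00 -6.50546229e-05 -3.08568630e+00] [-0.1485212  -1.06481571  0.55822317]
```

View pics/w7c.png

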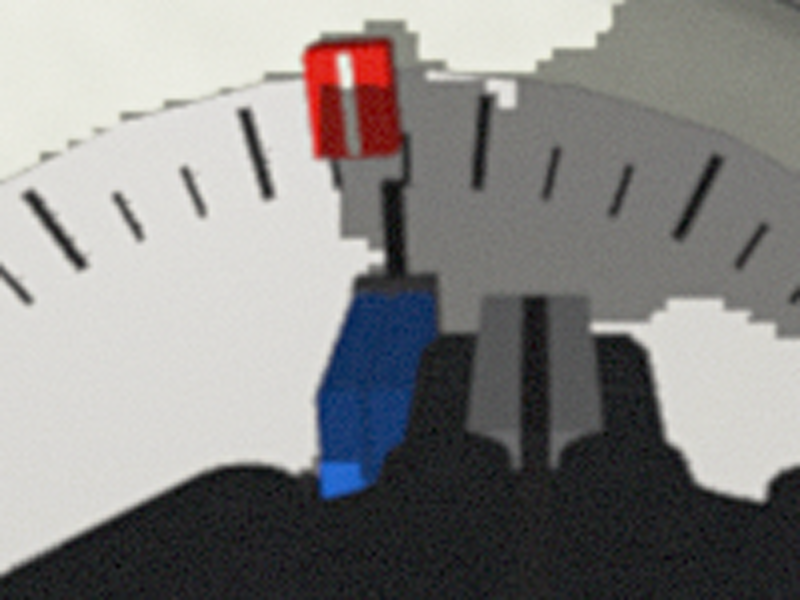

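View pics/t7.png

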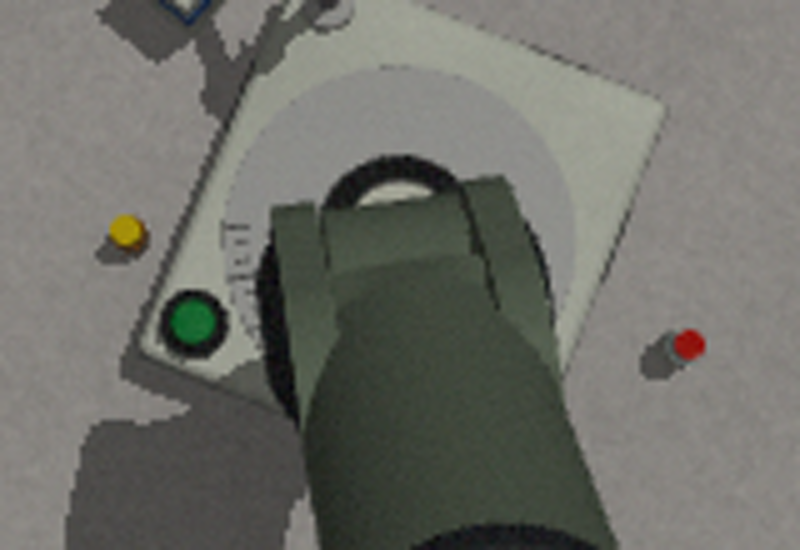

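Run:
```python
from h import *
z=np.load("pics/w7.npz");K,T=z['K'],z['T']
for A in (np.array([.5868,-.052]),np.array([.5868,-.050]),np.array([.5888,-.053])):
  for n,u,v,h in(("tip",392,183,.075),("clipin",353,153,.079),("clipout",344,52,.079)):
    P=ray(190+u/4-.4,160+v/4-.4,h,K,T);d=P[:2]-A;print(n,P,np.hypot(*d),np.arctan2(d[1],d[0])%(2*np.pi))
```

```text
tip [ 0.49040152 -0.05763259  0.075     ] 0.09656289197269508 3.1999565984606457
clipin [ 0.48503571 -0.06266771  0.079     ] 0.10232189988208125 3.246038827118162
clipout [ 0.47093515 -0.06407132  0.079     ] 0.11649197660507345 3.2454026119387516
tip [ 0.49040152 -0.05763259  0.075     ] 0.09670016791715481 3.2206053372199346
clipin [ 0.48503571 -0.06266771  0.079     ] 0.10254970520456047 3.2654365001945918
clipout [ 0.47093515 -0.06407132  0.079     ] 0.11671617663681842 3.2624467744585477
tip [ 0.49040152 -0.05763259  0.075     ] 0.09850746581948176 3.18863783456595
clipin [ 0.48503571 -0.06266771  0.079     ] 0.10421368884590311 3.234494375090597
clipout [ 0.47093515 -0.06407132  0.079     ] 0.11838368714794305 3.235250162106089
```

Emit:
{"name": "carry_out", "arguments": {
  "series": [
    [0.0003,-0.0018,0,0,0,-0.022,255],
    [0.0006,-0.0036,0,0,0,-0.045,255],
    [0.0006,-0.0036,0,0,0,-0.045,255],
    [0.0006,-0.0036,0,0,0,-0.045,255]
  ]
}}

```text
clock: 10.42
position: [0.5071, -0.0404, 0.0953]
tool_rot: [-3.141, 0.0, -3.04]
force: [-0.6, 0.8, -0.8]
grip_width: 0.0003
```

Run:
```python
from h import *
s,p,d,K,T=wrist("w8");print(s['position'],s['tool_rot'],s['force'])
cv2.imwrite("pics/w8c.png",cv2.resize(p[160:310,190:390],None,fx=4,fy=4,interpolation=cv2.INTER_CUBIC))
```

```text
[ 0.50710972 -0.04043397  0.09529626] [-3.14148769e+00  6.07266918e-05 -3.03981831e+00] [-0.60862589  0.75233528 -0.75211079]
```

View pics/w8c.png

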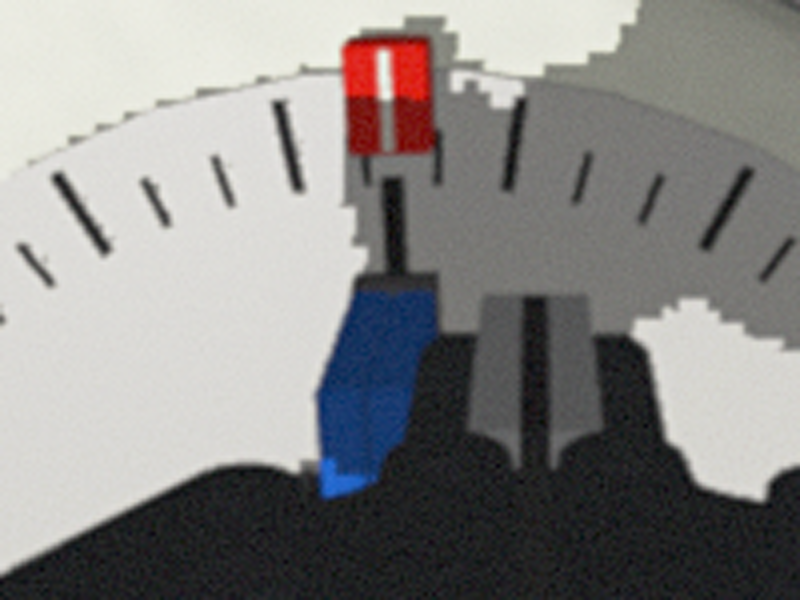

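Emit:
{"name": "carry_out", "arguments": {
  "series": [
    [0,0.006,0,0,0,0,255],
    [0,0.015,0,0,0,0,255],
    [0,0.02,0,0,0,0,255],
    [0,0.02,-0.03,0,0,0,255],
    [0,0.02,-0.08,0,0,0,255],
    [0,0.02,-0.13,0,0,0,255],
    [0.03,0.03,-0.15,0,0,0,255],
    [0.05,0.05,-0.15,0,0,0,255],
    [0.05,0.05,-0.15,0,0,0,255]
  ]
}}

```text
clock: 11.6
position: [0.4513, 0.0055, 0.2458]
tool_rot: [-3.141, 0.001, -3.038]
force: [-0.3, -0.5, -0.4]
grip_width: 0.0002
```

Run:
```python
from h import *
s,p,d,K,T=wrist("w9");print(s['position'],s['tool_rot'],s['force'])
p,d=imaging.grab_frame("scene");cv2.imwrite("pics/s9.png",p)
cv2.imwrite("pics/s9c.png",cv2.resize(p[170:270,220:400],None,fx=4,fy=4,interpolation=cv2.INTER_CUBIC))
```

```text
[0.4513049  0.0054581  0.24580407] [-3.14148555e+00  6.61106641e-04 -3.03754682e+00] [-0.25215754 -0.47784987 -0.44572628]
```

View pics/w9.png

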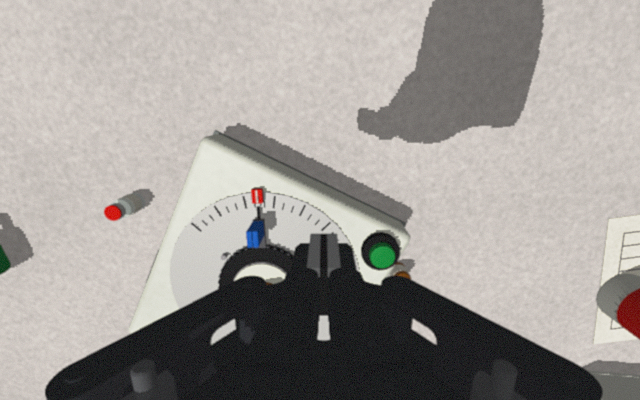

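View pics/s9c.png

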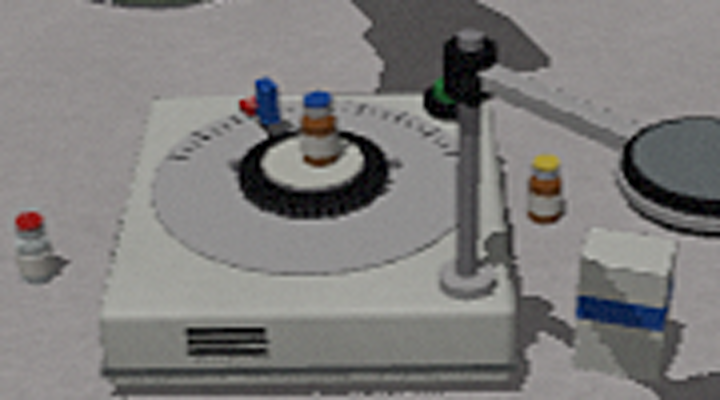

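Run:
```python
from h import *
p=cv2.imread("pics/w9.png");cv2.imwrite("pics/w9c.png",cv2.resize(p[175:275,190:310],None,fx=6,fy=6,interpolation=cv2.INTER_CUBIC))
```

View pics/w9c.png

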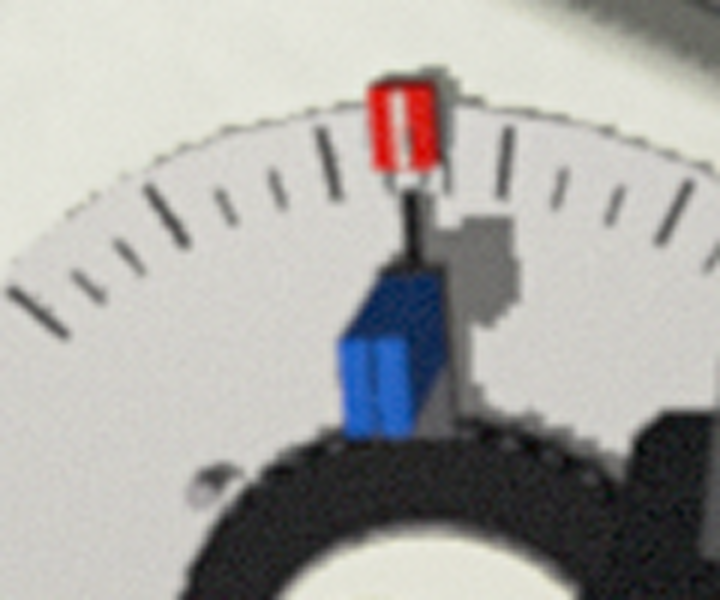

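Run:
```python
from h import *
z=np.load("pics/w9.npz");K,T=z['K'],z['T']
for n,u,v,h in(("tip",412,190,.075),("clipin",404,169,.079),("clipout",398,90,.079)):
    P=ray(190+u/6-.4,175+v/6-.4,h,K,T);d=P[:2]-A;print(n,P,np.hypot(*d),np.arctan2(d[1],d[0])%(2*np.pi))
from workcell import ticket
print(telemetry.observe()['force']);ticket.job_done()
```

```text
tip [ 0.49034254 -0.06139933  0.075     ] 0.09691434077114297 3.238731255345136
clipin [ 0.48512757 -0.06223647  0.079     ] 0.10218644194097529 3.241935355742327
clipout [ 0.47056864 -0.06391926  0.079     ] 0.11684091164519607 3.2437831181243473
[ 0.96304438 -0.20319548  0.17621449]
the job is handed in; nothing more can be done
```

The lamp button was pressed and released, the lever's pointer now stands at the middle of the red clip, and the job is handed in. It took about 12 of the 48 s; no verdict is reported.

- **Lamp button:** I pressed it with closed fingertips until it hit its end stop, and the force dropped off along the spring on the way back up. The stop came at a TCP height reading of about 86 mm, not the expected 82 mm. I took that as a tip or height offset of about 4 mm and allowed for it afterwards. The wrist force briefly reached about 76 N there, under the 120 N limit. In the pictures afterwards the button shows as normal, but I did not measure its height.
- **Polariser lever:** I pushed it round by about 1.3 rad with the outside of the closed fingers on one flat side of the tab, with about 3 N. I then backed off and raised the arm clear.
- **Last checks:** The wrist picture gives the pointer at 3.239 rad and the clip's middle at 3.242–3.244 rad, so they are within about 0.005 rad (limit 0.06). The scene picture shows the vial upright on the stage, and vial_b, vial_c and the carton standing. The syringe and the two bottles were not checked in the last pictures; the arm came nowhere near them. The robot is clear of everything, with tool forces of about 1 N or less.
- **Readings that disagreed:** An early estimate of the angle between lever and clip varied between 1.30 and 1.35 rad depending on the view. I settled it by pushing short and measuring again close up.

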